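# Push a disk unit into the packed recording-desk rack

## Robot

A 6-joint arm with a two-finger parallel gripper is mounted at the origin on the work surface. World frame = base frame: x ahead of the robot, y to its left, z up, the work surface at z = 0. Lengths are in mm, angles in degrees, forces in N, time in s.
With the tool pointing down it reaches from about 300 to 850 mm from the base axis. Payload 4.2 kg.
Tool frame: the origin (TCP) lies between the finger pads; the fingertips stand 11 mm ahead of it and the grasp point (between the pads) lies 8 mm behind it (env.tips_ahead is the distance from the TCP to the fingertips, in mm); z points along the fingers, y is the line along which they close (so a half turn about z gives the same grasp; the last joint's range is limited). The gripper opens to 91 mm and grips with 3 to 60 N. Pads are 32 mm wide; open, the fingers measure 118 mm over their backs; the gripper's body (76 mm by 178 mm) begins 60 mm behind the grasp point.
Start: joints at [-78.037, 18.312, 89.639, -0, 72.044, -1.146], TCP at [130.417, -560.03, 224.976] pointing down, gripper open.
Joint ranges: [-177.97, 177.97], [-48.28, 115.42], [12.27, 149.76], [-77.06, 257.06], [2.81, 150.46], [-146.56, 146.56]. Speed limits (degrees/s): [147.25, 147.25, 180, 180, 180, 180].

## Interface

Orientations are given as [roll, pitch, yaw] about the fixed x, y, z axes, in that order (R = Rz(yaw) Ry(pitch) Rx(roll)).
In Python, from workcell import env, cams gives the robot as it stands.
- The arm moves only by the tool step_arm, never from a script. Its arguments are lists of equal length, an entry for each row: "linear": the shift along the tool's x, y, z in units of 30 cm (1.0 is 30 cm), a list of three; "turn": the turn about the tool's z in units of 360 degrees (1.0 is 360 degrees). In form: {"linear": [[tx, ty, tz], ...], "turn": [turn, ...]}. A call has 1 to 20 rows; each row is the pose to reach, as a shift and turn from the pose commanded when the call began, along the tool's axes at that moment, turning the shorter way round; what a row does not reach only later rows make up. A row lasts 1/8 s, in which the tool goes at most 62.5 mm and 10.7 degrees, less where a joint would pass 70% of its speed; a pose out of reach is approached as far as the arm can. A call with a number of a shift or a turn outside -1 to 1 is refused whole. A call with a gripper value outside its range is refused whole. "fingers" is the closure, from -1 (fully open) to 1 (shut), so that 0 is half open, set as the call begins (left out, the last holds). The fingers move at their own pace and stop on an object; "force" is the grip in N (left out, the last holds). Time passes only in rows, so rows that repeat a pose let the fingers close. It gives the time, the measured TCP pose, the force, the opening and the grip force at its end, in the units of the state.
- env.state(): the state, without advancing time (a new reading comes with each control period).
- cams.grab_frame(name): name is "scene" or "top" or "wrist"; returns a dict with "color" (480x640x3 uint8, blue, green, red), "fx", "fy", "cx", "cy" (pixels), "extrinsics" (4x4, takes a point from camera to world coordinates); the wrist camera has in their place "tool_from_camera" (4x4, takes a point from camera to tool coordinates, whose origin is the TCP and whose axes are the flange's). Camera axes: x right, y down, z forward; pixel columns grow to the right and rows downward; lengths in mm; the calibration is good to about 2 mm. A picture is of the moment at which its call begins: read the wrist's pose just before it. There is no depth.
- env.job_done(): hands the job in; it is judged then, once.
The state is a dict: "time_s": time; "qpos": joint angles; "qvel": joint speeds; "effort": joint torques, N m; "ee_pos": TCP position; "ee_rot": TCP orientation; "force": force on the tool from outside, world axes, zero at the start; "torque": the same for the moment, N m; "gripper_width": finger opening in mm; "gripper_force": force on a finger pad.
Only numpy, scipy, OpenCV 4.12 (cv2) and the standard library are available. Lean on these libraries where they do the work, as an engineer would, in place of code of your own. Each camera call takes 0.05 s, during which the arm holds its last target. There are 200 camera calls.

## Task

Put the loose disk drive back into the row in the white rack: tapered end first, push it into the gap right beside the low unit, working its neighbours apart without tipping any over. Finish with all five units, including the one that sticks out now, upright and pushed fully home against the rack's back with their fronts flush, and leave everything else on the desk alone.

Things in the scene. Friction and masses are not known exactly. Their poses are not given: they have to be found in the camera images.
- rack: White open-topped rack fixed to the desk, open front towards the robot. Origin: on the desk under the middle of the row; x points to the back wall, y left along the row, z up. Floor 6 thick, x -125 (apron in front) to +73. Row space x -65 to +65, y -83 to +83; side walls 8 thick and back wall, 75 tall. Nothing above. Sizes in mm.
- rack_back (a point): Point at the foot of the back wall's inner face, middle of the row, on the rack's floor (rack x=+65, z=6). A unit pushed home touches this wall: its centre is then at rack x=0. Four units stand in the row: one by each side wall, two close together (about 3 apart) in the middle, with two gaps of about 20, each narrower than the drive. Sizes in mm.
- rack_front (a point): Point on the rack's floor at the middle of the flush front line (rack x=-65, z=6), level with the side walls' front ends; a unit that is home has its front face here. One of the middle pair sticks out by 18 to 38 at the start, the others stand nearly home. The row has about 16 to spare once the drive is in. Sizes in mm.
- drive_mid (a point): The loose drive: black plastic disk unit, 0.25 to 0.46 kg, upright on the desk outside the rack. 130 long (its x), 30 thick (y), 100 tall. The last 30 towards +x taper from 30 to 9 thick, a wedge over the full height; the other end is square. Point: its centre, half-way up, 65 from both ends; x to the tapered end, z up. Sizes in mm.
- unit_a_mid (a point): Black plastic box-shaped disk unit standing loose in the row, 0.35 kg: 130 long (its x, front to back), 30 thick (y), 100 tall; smooth, slides easily; edges rounded 3. Point: its centre, half-way up; x points to the rack's back, z up. Its place in the row varies. Sizes in mm.
- unit_b_mid (a point): Black plastic box-shaped disk unit standing loose in the row, 0.35 kg: 130 long (its x, front to back), 30 thick (y), 100 tall; smooth, slides easily; edges rounded 3. Point: its centre, half-way up; x points to the rack's back, z up. Its place in the row varies. Sizes in mm.
- unit_c_mid (a point): Black plastic box-shaped disk unit standing loose in the row, 0.35 kg: 130 long (its x, front to back), 30 thick (y), 100 tall; smooth, slides easily; edges rounded 3. Point: its centre, half-way up; x points to the rack's back, z up. Its place in the row varies. Sizes in mm.
- unit_low_mid (a point): The low unit: the same as the other units in the row but only 75 tall, 0.28 kg. The point is its centre, half-way up; x points to the rack's back, z up. It may stand in any of the four places, and always has exactly one of the two gaps beside it. Sizes in mm.
- mug: White mug, 80 across, 95 tall, with a handle; bystander. Origin: centre of its underside. Sizes in mm.
- green_cup: Green plastic cup, 80 across, 80 tall; bystander. Origin: centre of its underside. Sizes in mm.
- microphone: Black microphone on a round foot 96 across, 210 tall; bystander. Origin: centre of its underside. Sizes in mm.
- mouse: Black computer mouse, 100 x 58 x 32 tall; bystander. Origin: centre of its underside. Sizes in mm.
- tape_dispenser: Grey tape dispenser, 130 x 50 x 88 tall; bystander. Origin: centre of its underside. Sizes in mm.
- headphones: Black headphones lying flat, 200 x 200 x 33 tall; bystander. Origin: on the desk between the ear cups; the headband extends 163 along x. Sizes in mm.
- pen_pot: Dark steel pen pot with pens, 76 across, 150 tall with the pens; bystander. Origin: centre of its underside. Sizes in mm.
Mind the look-alikes: they are no part of the job. Leave any red look-alike of the part that bears unit_c_mid alone.

How it is judged (in metres and radians):
At the end, for the whole second after the job is handed in: All five units stand in the rack's row, upright within 0.1 rad and square to it within 0.12 rad, each home against the back (centre within 8 mm in front of the flush position); the drive stands on the rack's floor directly beside the low unit (centres less than 51 mm apart) (x of unit_a_mid in the frame of rack between -0.008 and 0.006 m and y of unit_a_mid in the frame of rack between -0.083 and 0.083 m and angle between each of unit_a_mid, unit_b_mid, unit_c_mid, unit_low_mid, drive_mid's own z axis and vertical below 0.1 rad and angle between the x axis of each of unit_a_mid, unit_b_mid, unit_c_mid, unit_low_mid, drive_mid and the x axis of rack, either way round below 0.12 rad and x of unit_b_mid in the frame of rack between -0.008 and 0.006 m and y of unit_b_mid in the frame of rack between -0.083 and 0.083 m and x of unit_c_mid in the frame of rack between -0.008 and 0.006 m and y of unit_c_mid in the frame of rack between -0.083 and 0.083 m and x of unit_low_mid in the frame of rack between -0.008 and 0.006 m and y of unit_low_mid in the frame of rack between -0.083 and 0.083 m and x of drive_mid in the frame of rack between -0.008 and 0.006 m and y of drive_mid in the frame of rack between -0.083 and 0.083 m and z of drive_mid in the frame of rack between 0.05 and 0.062 m and horizontal distance between drive_mid and unit_low_mid below 0.051 m); the robot touches nothing.
It fails at once if a unit of the row is tipped over (leans more than 15 degrees) (angle between any of unit_a_mid, unit_b_mid, unit_c_mid, unit_low_mid's own z axis and vertical above 0.26 rad).
It fails at once if a bystander is disturbed (moved more than 30 mm) (distance of any of mug, green_cup, microphone, mouse, tape_dispenser, headphones, pen_pot from where it was at the start of the episode above 0.03 m).
It also fails if it takes over 67 s, if anything falls off the work surface, if the arm or the gripper's body presses on something with over 40 N, if the wrist force passes 120 N, or if a joint passes its speed limit or range.

## Working session

There is one attempt and no reset: what is moved stays moved. The work goes in short steps, Python scripts to look and compute and a tool call to move; the robot and the scene stay as the last step left them, time stands still between calls to the robot, and variables do not carry over. Pictures are saved under pics/ and viewed, at most 10 in all, crops included, and the job is handed in when it is done.

Besides the shell and the picture viewer there is one more tool, called after "Request:" by a JSON object that holds its "fn" and its "kwargs". step_arm: Moves the arm, as the interface text tells. Its arguments: {"type":"object","properties":{"linear":{"type":"array"},"turn":{"type":"array"},"fingers":{"type":"number"},"force":{"type":"number"}},"required":["linear","turn"]}

```bash
mkdir -p pics; python3 - <<'E'
from workcell import env,cams
import cv2,pickle
s=env.state();print(s)
d={}
for n in("scene","top","wrist"):
    f=cams.grab_frame(n);d[n]=f;cv2.imwrite(f"pics/{n}0.png",f["color"])
    print(n,f["fx"],f["cx"],f["cy"]);print(f.get("extrinsics",f.get("tool_from_camera")))
pickle.dump(d,open("f0.pkl","wb"))
E
```

```text
{'time_s': 0.0, 'qpos': array([-7.80379114e+01,  1.83523361e+01,  8.97064611e+01, -2.60568575e-03,
        7.20426837e+01, -1.14572616e+00]), 'qvel': array([-0.09499211, -0.04051372, -0.00941908,  0.04221207, -0.09256569,
        0.05146746]), 'effort': array([ 4.06133331e-03, -4.12456441e+01, -2.31970203e+01,  7.28143123e-02,
        4.56315349e-02, -1.39089866e-04]), 'ee_pos': array([ 130.29029188, -559.55129811,  224.11291461]), 'ee_rot': array([-1.79898490e+02,  4.47683068e-04,  1.31086207e+01]), 'force': array([-0.99787583, -0.19559105,  0.04657593]), 'torque': array([0.0303787 , 0.03454395, 0.01880215]), 'gripper_force': 0.0, 'gripper_width': 90.99961411107905}
scene 475.51363256807844 323.04140908408016 243.05600986045548
[[ 5.18691349e-01  7.44048989e-01 -4.21129891e-01  1.03040864e+03]
 [ 8.54935077e-01 -4.47510878e-01  2.62335717e-01 -3.81337864e+02]
 [ 6.73041762e-03 -4.96109983e-01 -8.68233601e-01  1.01604097e+03]
 [ 0.00000000e+00  0.00000000e+00  0.00000000e+00  1.00000000e+00]]
top 535.833770093223 328.92903794270626 236.45102474979876
[[-2.20210412e-02 -9.88717417e-01  1.48165254e-01  3.52660577e+02]
 [-9.99652990e-01  1.96326857e-02 -1.75629669e-02 -6.08982486e+01]
 [ 1.44559294e-02 -1.48500594e-01 -9.88806654e-01  1.40711488e+03]
 [ 0.00000000e+00  0.00000000e+00  0.00000000e+00  1.00000000e+00]]
wrist 347.671840092868 317.05530192912835 234.90042040673222
[[ 3.46798656e-04 -9.67837760e-01 -2.51574938e-01  7.07168286e+01]
 [ 9.99999738e-01  1.75636710e-04  7.02815336e-04 -7.97357896e-02]
 [-6.36025426e-04 -2.51575116e-01  9.67837567e-01 -1.58811122e+02]
 [ 0.00000000e+00  0.00000000e+00  0.00000000e+00  1.00000000e+00]]
```

View pics/top0.png

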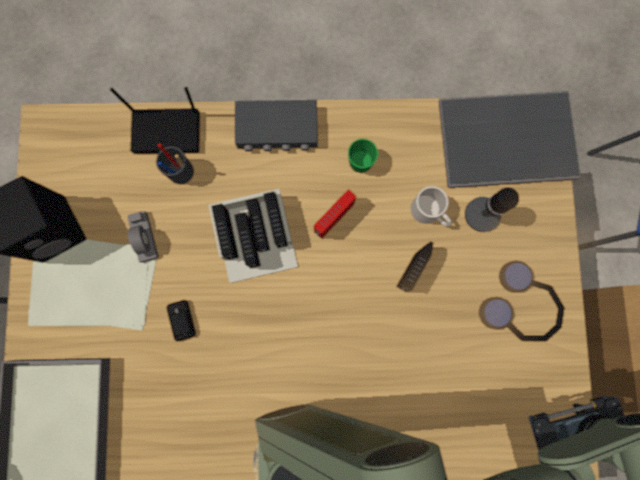

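View pics/scene0.png

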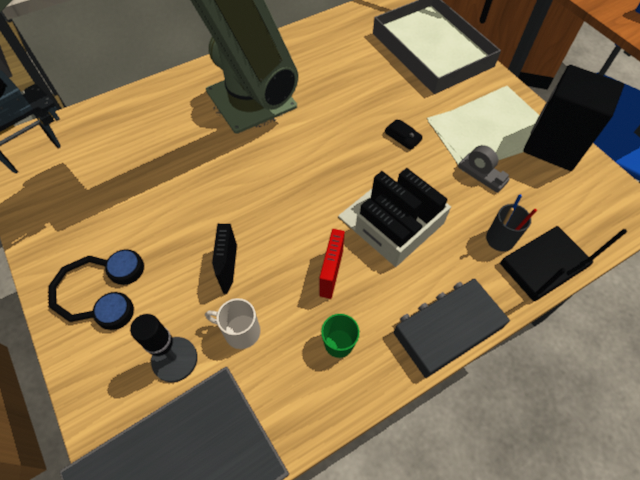

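The top view shows the rack at about (253,235), with the second unit from the left sticking out. The drive is at (417,265), tapered end at about (430,245). The scene view shows the row from behind. I'll enlarge both.

```bash
python3 - <<'E'
import pickle,cv2,numpy as np
d=pickle.load(open("f0.pkl","rb"))
t=d["top"]["color"];s=d["scene"]["color"]
g=lambda im,x,y,w,h,k:cv2.convertScaleAbs(cv2.resize(im[y:y+h,x:x+w],None,fx=k,fy=k,interpolation=cv2.INTER_CUBIC),alpha=1.6,beta=20)
a=g(t,205,185,100,100,4);b=g(t,385,230,60,75,4);c=g(s,335,160,125,105,3.2);
o=np.zeros((600,800,3),np.uint8)
def put(i,x,y):
    h=min(i.shape[0],600-y);w=min(i.shape[1],800-x);o[y:y+h,x:x+w]=i[:h,:w]
put(a,0,0);put(c,400,0);put(b,420,345);cv2.imwrite("pics/c.png",o)
E
```

```text
(no output)
```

View pics/c.png

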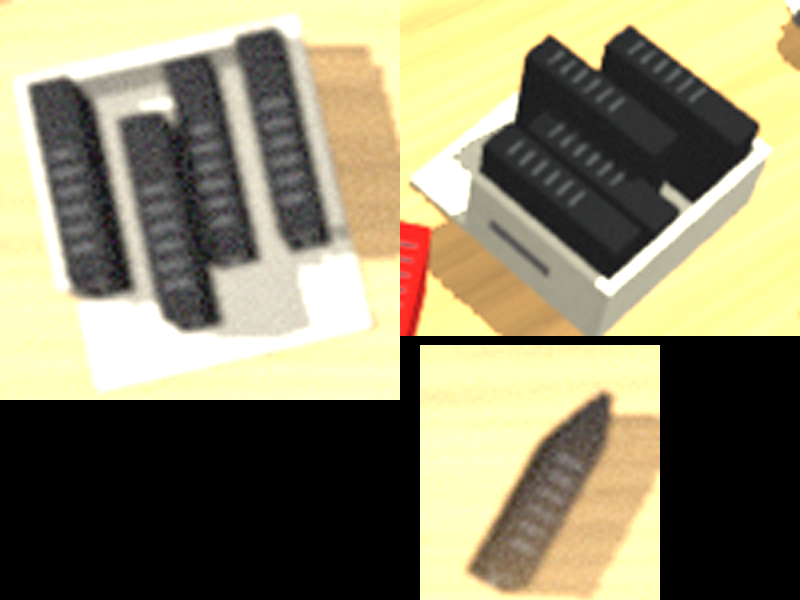

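The crop shows the row from left: a unit by the left wall, the protruding unit, the low unit (third from left) and the right unit. The target gap is the right one, between the low and right units. The apron's front corners are at crop (95,390) and (372,325), and the drive tip is at top pixel (432,242). Next I'll compute the poses.

```bash
cat > h.py <<'E'
import numpy as np,cv2,pickle
from scipy.optimize import least_squares
from scipy.spatial.transform import Rotation as R
def ray(f,E,uv,z):
    d=E[:3,:3]@np.array([(uv[0]-f["cx"])/f["fx"],(uv[1]-f["cy"])/f["fy"],1]);o=E[:3,3]
    return (o+d*(z-o[2])/d[2])[:2]
def toolT(s):
    T=np.eye(4);T[:3,:3]=R.from_euler("xyz",s["ee_rot"],degrees=True).as_matrix();T[:3,3]=s["ee_pos"];return T
def fit(L,W):  # 2d rigid: W = R L + t
    f=lambda p:((np.c_[np.cos(p[2])*L[:,0]-np.sin(p[2])*L[:,1]+p[0],np.sin(p[2])*L[:,0]+np.cos(p[2])*L[:,1]+p[1]])-W).ravel()
    r=least_squares(f,[*W.mean(0),0]);return r.x,r.fun.reshape(-1,2)
E
python3 - <<'E'
from h import *
d=pickle.load(open("f0.pkl","rb"));f=d["top"];E=f["extrinsics"]
A=lambda x,y:(205+(x+.5)/4-.5,185+(y+.5)/4-.5)
W=np.array([ray(f,E,A(*p),z) for p,z in [((95,390),6),((372,325),6),((15,78),75),((300,15),75)]])
L=np.array([[-125,91],[-125,-91],[73,91],[73,-91]])
p,r=fit(L,W);print("rack",p[:2],np.degrees(p[2]),r.round(1))
c,s=np.cos(p[2]),np.sin(p[2])
for n,q,z in [("L fl",(72,292),106),("L fr",(128,288),106),("M1 fl",(165,322),106),("M1 fr",(218,322),106),("low fl",(205,262),81),("low fr",(255,255),81),("R fl",(280,245),106),("R fr",(327,240),106),("R bl",(240,40),106)]:
    w=ray(f,E,A(*q),z)-p[:2];print(n,[round(c*w[0]+s*w[1]),round(-s*w[0]+c*w[1])])
B=lambda x,y:(385+(x-420+.5)/4-.5,230+(y-345+.5)/4-.5)
for n,q in [("rl",(468,573)),("rr",(520,590)),("tip",(607,393)),("sl",(545,440)),("sr",(608,430))]:print(n,ray(f,E,B(*q),100).round())
for n,q,z in [("red",(317,233),100),("red2",(352,198),100),("mug",(432,215),50),("mic",(483,215),0),("hp",(517,277),33),("hp2",(497,313),33),("cup",(362,155),40)]:print(n,ray(f,E,q,z).round())
E
```

```text
rack [588.76743814 113.64182181] 11.813752022196368 [[ 0.2 -1.6]
 [-1.2  1. ]
 [ 0.6 -0.8]
 [ 0.4  1.3]]
L fl [-74, 79]
L fr [-79, 45]
M1 fl [-104, 28]
M1 fr [-111, -4]
low fl [-70, -1]
low fr [-73, -32]
R fl [-74, -50]
R fr [-77, -79]
R bl [57, -53]
rl [ 422. -246.]
rr [ 411. -278.]
tip [ 531. -337.]
sl [ 502. -297.]
sr [ 508. -336.]
red [558. -55.]
red2 [ 644. -144.]
mug [ 607. -353.]
mic [ 613. -501.]
hp [ 443. -568.]
hp2 [ 353. -510.]
cup [ 773. -177.]
```

Request:
{"fn": "step_arm", "kwargs": {"linear": [[0.15,-0.1,0],[0.32,-0.22,0],[0.49,-0.34,0],[0.66,-0.46,0],[0.83,-0.58,0],[1.0,-0.685,0],[1.0,-0.685,0]], "turn": [0.02,0.04,0.06,0.08,0.105,0.127,0.127], "fingers": -1}}

```text
time_s: 1.02
ee_pos: [378.1, -288.9, 224.8]
ee_rot: [-180.0, 0.0, -32.3]
force: [-0.7, 0.0, -0.9]
gripper_width: 91.2
gripper_force: 0.0
```

Request:
{"fn": "step_arm", "kwargs": {"linear": [[0.08,-0.08,0],[0.152,-0.155,0],[0.152,-0.155,0],[0.152,-0.155,0]], "turn": [0,0,0,0]}}

```text
time_s: 1.52
ee_pos: [438.2, -277.8, 224.6]
ee_rot: [180.0, 0.1, -32.6]
force: [0.4, -0.1, -0.2]
gripper_width: 91.2
gripper_force: 0.0
```

```bash
python3 - <<'E'
from workcell import env,cams
from h import *
s=env.state();f=cams.grab_frame("wrist");print(s["time_s"],s["ee_pos"],s["ee_rot"])
pickle.dump((s,f),open("w1.pkl","wb"));cv2.imwrite("pics/w1.png",cv2.convertScaleAbs(f["color"],alpha=1.5,beta=20))
E
```

```text
1.525 [ 438.18757817 -277.83353417  224.58747351] [ 1.79956470e+02  8.36302299e-02 -3.26328589e+01]
```

View pics/w1.png

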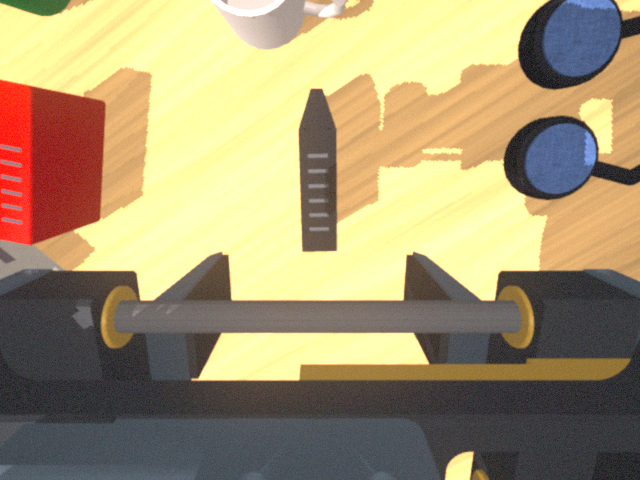

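The wrist view shows the drive ahead of the open fingers: tip at about (317,90), rear edge from (302,250) to (336,250), nearly aligned with the tool. I'll compute the offset.

```bash
python3 - <<'E'
from h import *
s,f=pickle.load(open("w1.pkl","rb"));T=toolT(s);E=T@f["tool_from_camera"]
L=np.array([[65,4.5],[65,-4.5],[35,15],[35,-15],[-65,15],[-65,-15]])
px=[(311,90),(323,90),(300,128),(336,128),(302,250),(336.5,250)]
W=np.array([ray(f,E,p,100) for p in px]);p,r=fit(L,W);print(p[:2],np.degrees(p[2]),r.round(1).tolist())
g=p[:2]+(-38)*np.array([np.cos(p[2]),np.sin(p[2])]);dl=T[:3,:3].T@np.r_[g-s["ee_pos"][:2],58-s["ee_pos"][2]]
print(g,dl,dl/300)
E
```

```text
[ 477.53519508 -304.41269889] -31.842613553159303 [[1.3, -1.1], [1.5, -1.1], [-0.1, 1.4], [-0.8, -0.4], [-1.0, 1.0], [-1.0, 0.3]]
[ 445.2541747  -284.36436421] [  9.71600663   1.56265075 166.57470455] [0.03238669 0.00520884 0.55524902]
```

Request:
{"fn": "step_arm", "kwargs": {"linear": [[0.032,0.005,0.15],[0.032,0.005,0.3],[0.032,0.005,0.44],[0.032,0.005,0.53],[0.032,0.005,0.555],[0.032,0.005,0.555]], "turn": [-0.002,-0.002,-0.002,-0.002,-0.002,-0.002]}}

```text
time_s: 2.33
ee_pos: [446.5, -284.2, 58.9]
ee_rot: [180.0, -0.0, -31.9]
force: [-0.5, 0.2, 0.0]
gripper_width: 91.5
gripper_force: 0.0
```

Request:
{"fn": "step_arm", "kwargs": {"linear": [[0,0,0],[0,0,0],[0,0,0],[0,0,0],[0,0,0],[0,0,0],[0,0,0],[0,0,0]], "turn": [0,0,0,0,0,0,0,0], "fingers": 1, "force": 50}}

```text
time_s: 3.32
ee_pos: [446.7, -283.7, 58.4]
ee_rot: [180.0, 0.0, -31.9]
force: [-0.8, -0.1, -1.1]
gripper_width: 30.1
gripper_force: 50.0
```

Request:
{"fn": "step_arm", "kwargs": {"linear": [[0,0,-0.02],[0,0,-0.04],[0,0,-0.07],[0,0,-0.1],[0,0,-0.1]], "turn": [0,0,0,0,0]}}

```text
time_s: 3.95
ee_pos: [447.3, -284.1, 89.5]
ee_rot: [180.0, -0.1, -31.9]
force: [0.5, 0.5, -3.1]
gripper_width: 29.7
gripper_force: 50.0
```

Request:
{"fn": "step_arm", "kwargs": {"linear": [[0,0,-0.1],[0,0,-0.2],[-0.03,-0.04,-0.3],[-0.1,-0.12,-0.4],[-0.18,-0.22,-0.45],[-0.26,-0.34,-0.45],[-0.34,-0.45,-0.45],[-0.42,-0.55,-0.45],[-0.48,-0.63,-0.45],[-0.512,-0.665,-0.45],[-0.512,-0.665,-0.45],[-0.512,-0.665,-0.45]], "turn": [0,0,0,-0.015,-0.03,-0.05,-0.07,-0.09,-0.11,-0.121,-0.121,-0.121]}}

```text
time_s: 5.45
ee_pos: [421.9, -34.0, 223.4]
ee_rot: [180.0, -0.0, 11.6]
force: [0.1, -0.5, -3.0]
gripper_width: 29.9
gripper_force: 50.0
```

```bash
python3 - <<'E'
from workcell import env,cams
from h import *
s=env.state();f=cams.grab_frame("wrist");print(s["time_s"],s["ee_pos"],s["ee_rot"])
pickle.dump((s,f),open("w2.pkl","wb"));cv2.imwrite("pics/w2.png",cv2.convertScaleAbs(f["color"],alpha=1.5,beta=20))
E
```

```text
5.45 [421.93492531 -33.95396618 223.42477343] [ 1.79951033e+02 -2.16375187e-03  1.15834419e+01]
```

View pics/w2.png

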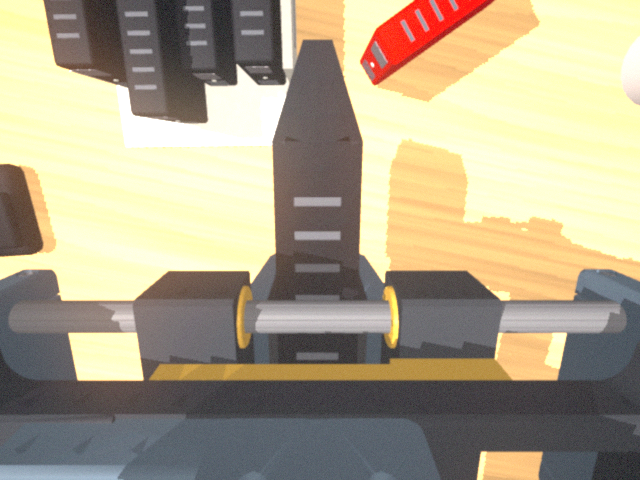

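The wrist view shows the four units' fronts at top left (row ends at about x=55 and 285, y≈60 to 115), the apron's front-left corner at (125,147), and the drive held straight. I need a crop to get the gap edges.

```bash
python3 - <<'E'
from h import *
s,f=pickle.load(open("w2.pkl","rb"));c=f["color"][0:150,40:300]
o=cv2.convertScaleAbs(cv2.resize(c,None,fx=3,fy=3,interpolation=cv2.INTER_CUBIC),alpha=2.5,beta=20);cv2.imwrite("pics/w2c.png",o)
E
```

```text
(no output)
```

View pics/w2c.png

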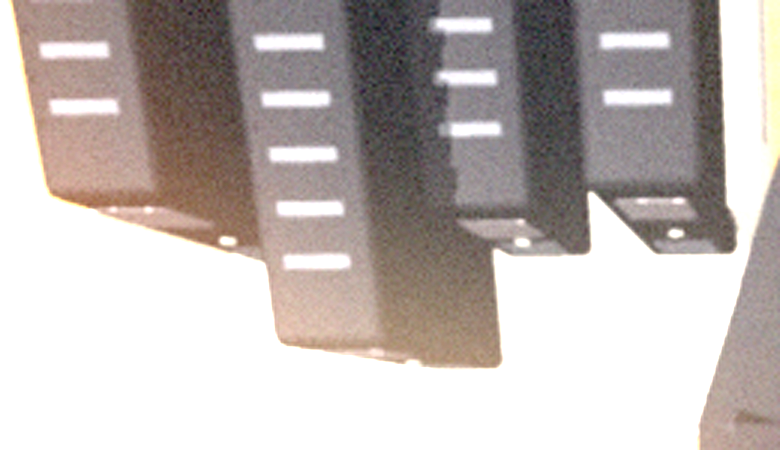

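```bash
python3 - <<'E'
from h import *
s,f=pickle.load(open("w2.pkl","rb"));T=toolT(s);E=T@f["tool_from_camera"]
a=np.radians(11.8);M=np.array([[np.cos(a),np.sin(a)],[-np.sin(a),np.cos(a)]]);o=np.array([588.8,113.6])
for n,q,z in [("L tl",(50,190),106),("L tr",(155,190),106),("M1 tl",(280,341),106),("M1 tr",(382,345),106),("M1 br",(500,362),6),("M1 up r",(342,30),106),("low tr",(525,212),81),("low br",(590,252),6),("R tl",(592,188),106),("R tr",(697,188),106),("R bl",(655,250),6),("R br",(733,250),6),("apron fl",(255,441),6)]:
    print(n,(M@(ray(f,E,(40+(q[0]+.5)/3-.5,(q[1]+.5)/3-.5),z)-o)).round(1))
print("tcp",M@(s["ee_pos"][:2]-o))
for n,q in [("tip l",(305,41)),("tip r",(333,41)),("sl",(275,139)),("sr",(361,139))]:
    print(n,(T[:3,:3].T@np.r_[ray(f,E,q,s["ee_pos"][2]+42)-s["ee_pos"][:2],0])[:2].round(1))
E
```

```text
L tl [-64.8  78.5]
L tr [-64.9  53.1]
M1 tl [-99.6  27.6]
M1 tr [-100.6    2.1]
M1 br [-98.3   3. ]
M1 up r [-30.7   3.6]
low tr [-65.3 -29.4]
low br [-63.4 -30.1]
R tl [-64.8 -52.8]
R tr [-64.8 -78.2]
R bl [-62.8 -51.8]
R br [-62.9 -77.9]
apron fl [-124.3   90.7]
tcp [-193.51298346 -110.31251661]
tip l [101.1  -3.7]
tip r [101.1   4.8]
sl [ 72.4 -13.7]
sr [72.5 14.2]
```

Request:
{"fn": "step_arm", "kwargs": {"linear": [[0,-0.06,0],[0.005,-0.14,0],[0.012,-0.21,0.05],[0.012,-0.231,0.15],[0.012,-0.231,0.27],[0.012,-0.231,0.39],[0.012,-0.231,0.48],[0.012,-0.231,0.504],[0.012,-0.231,0.51],[0.012,-0.231,0.51]], "turn": [0,0,-0.0006,-0.0006,-0.0006,-0.0006,-0.0006,-0.0006,-0.0006,-0.0006]}}

```text
time_s: 6.75
ee_pos: [412.2, 35.3, 71.3]
ee_rot: [180.0, -0.1, 11.9]
force: [-0.1, 0.3, -3.6]
gripper_width: 29.7
gripper_force: 50.0
```

```bash
cat > q.py <<'E'
import sys
from workcell import env,cams
from h import *
s=env.state();f=cams.grab_frame("wrist")
a=np.radians(11.8);M=np.array([[np.cos(a),np.sin(a)],[-np.sin(a),np.cos(a)]]);o=np.array([588.8,113.6])
print(s["time_s"],"tcp rack",(M@(s["ee_pos"][:2]-o)).round(1),s["ee_pos"][2].round(1),s["ee_rot"].round(2),"F",(M@s["force"][:2]).round(1),s["force"][2].round(1))
if len(sys.argv)>1:
    pickle.dump((s,f),open(sys.argv[1]+".pkl","wb"));cv2.imwrite(f"pics/{sys.argv[1]}.png",cv2.convertScaleAbs(f["color"],alpha=1.8,beta=20))
E
python3 q.py w3
```

```text
6.75 tcp rack [-188.8  -40.6] 71.3 [ 1.7997e+02 -1.2000e-01  1.1860e+01] F [-0.   0.3] -3.6
```

View pics/w3.png

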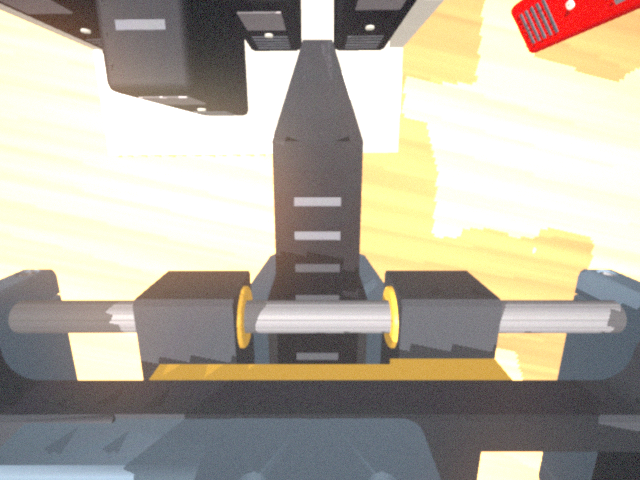

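The gap's sides at about (301,45) and (335,45) are centred on the drive tip, so I'll lower the drive and feed it in.

Request:
{"fn": "step_arm", "kwargs": {"linear": [[0.01,0,0.01],[0.03,0,0.019],[0.055,0,0.019],[0.075,0,0.019],[0.095,0,0.019],[0.115,-0.003,0.019],[0.135,-0.006,0.019],[0.155,-0.01,0.019],[0.175,-0.013,0.019],[0.195,-0.014,0.019],[0.195,-0.014,0.019]], "turn": [0,0,0,0,0,0,0,0,0,0,0]}}

```text
time_s: 8.18
ee_pos: [468.8, 51.8, 64.9]
ee_rot: [180.0, -0.1, 11.9]
force: [-0.2, 0.1, -3.6]
gripper_width: 29.8
gripper_force: 50.0
```

```bash
python3 q.py w4
```

```text
8.175 tcp rack [-130.1  -35.9] 64.9 [ 1.7999e+02 -1.1000e-01  1.1890e+01] F [-0.1  0.2] -3.6
```

View pics/w4.png

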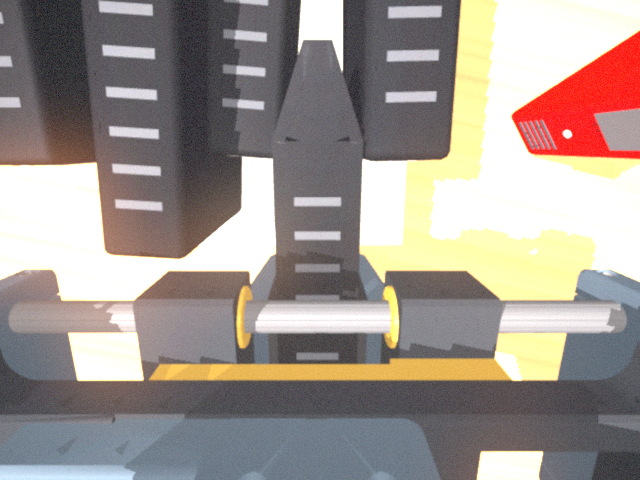

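The wedge is in to its shoulders (275,139)/(361,139) and the neighbours are upright. I'll continue.

Request:
{"fn": "step_arm", "kwargs": {"linear": [[0.02,0.002,0],[0.04,0.004,0],[0.06,0.004,0],[0.08,0.004,0],[0.1,0.004,0],[0.12,0.004,0],[0.135,0.004,0],[0.142,0.004,0],[0.142,0.004,0]], "turn": [0,0,0,0,0,0,0,0,0]}}

```text
time_s: 9.35
ee_pos: [510.1, 59.1, 64.7]
ee_rot: [180.0, -0.1, 11.9]
force: [1.1, -1.8, -4.2]
gripper_width: 29.9
gripper_force: 50.0
```

```bash
python3 q.py w5
```

```text
9.35 tcp rack [-88.2 -37.2] 64.7 [ 1.7998e+02 -5.0000e-02  1.1880e+01] F [ 0.7 -2. ] -4.2
```

View pics/w5.png

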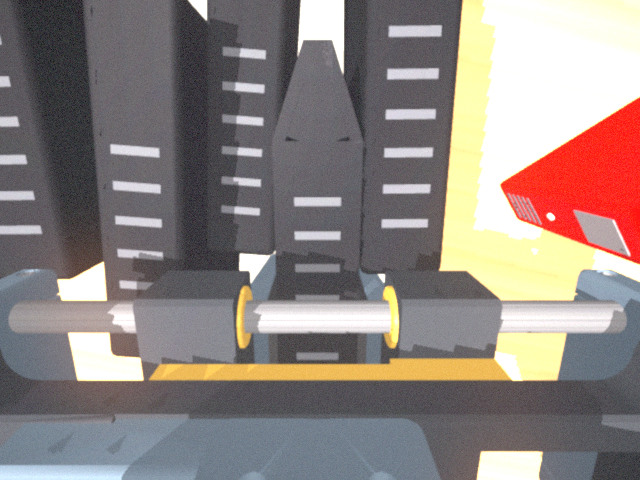

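Request:
{"fn": "step_arm", "kwargs": {"linear": [[0,0,0],[0,0,0],[0,0,0],[0,0,0]], "turn": [0,0,0,0], "fingers": 0.165}}

```text
time_s: 9.9
ee_pos: [509.7, 59.3, 65.0]
ee_rot: [180.0, -0.0, 11.9]
force: [-0.7, 0.5, -0.7]
gripper_width: 38.4
gripper_force: 0.0
```

Request:
{"fn": "step_arm", "kwargs": {"linear": [[0,0,-0.03],[0,0,-0.1],[0,0,-0.18],[0,0,-0.24],[-0.08,0,-0.25],[-0.18,0,-0.25],[-0.22,0,-0.25]], "turn": [0,0,0,0,0,0,0]}}

```text
time_s: 10.78
ee_pos: [443.8, 45.4, 140.3]
ee_rot: [180.0, -0.0, 11.9]
force: [0.0, -0.1, 0.6]
gripper_width: 38.3
gripper_force: 0.0
```

Request:
{"fn": "step_arm", "kwargs": {"linear": [[0,0,0],[0,0,0.07],[0,0,0.17],[0,0,0.26],[0,0,0.28],[0,0,0.28]], "turn": [0,0,0,0,0,0], "fingers": 1}}

```text
time_s: 11.52
ee_pos: [445.9, 45.7, 55.9]
ee_rot: [180.0, -0.0, 11.9]
force: [0.3, 0.7, 1.2]
gripper_width: 0.6
gripper_force: 0.0
```

```bash
python3 q.py
```

```text
11.525 tcp rack [-153.7  -37.2] 55.9 [ 1.7999e+02 -3.0000e-02  1.1890e+01] F [0.4 0.6] 1.2
```

Request:
{"fn": "step_arm", "kwargs": {"linear": [[0.04,0,0],[0.065,0,0],[0.09,0,0],[0.115,0,0],[0.14,0,0],[0.165,0,0],[0.19,0,0],[0.21,0,0],[0.225,0,0],[0.225,0,0]], "turn": [0,0,0,0,0,0,0,0,0,0]}}

```text
time_s: 12.82
ee_pos: [512.2, 59.7, 55.8]
ee_rot: [180.0, -0.1, 11.9]
force: [1.0, -0.4, 0.9]
gripper_width: 0.3
gripper_force: 0.0
```

```bash
python3 q.py w6
```

```text
12.825 tcp rack [-86.1 -37.1] 55.8 [ 1.7998e+02 -1.1000e-01  1.1880e+01] F [ 0.9 -0.6] 0.9
```

View pics/w6.png

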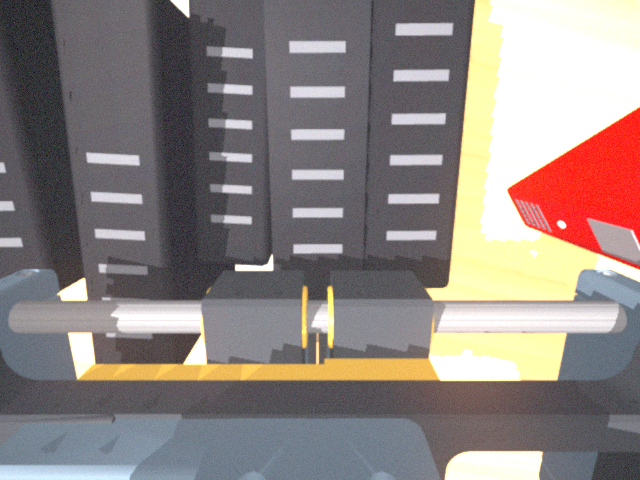

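The drive is nearly home, its fin column at about (320,250). The low and right units are upright beside it. One last nudge.

Request:
{"fn": "step_arm", "kwargs": {"linear": [[0.006,0,0],[0.011,0,0],[0.016,0,0],[0.016,0,0]], "turn": [0,0,0,0]}}

```text
time_s: 13.38
ee_pos: [515.8, 60.5, 55.7]
ee_rot: [180.0, -0.0, 11.9]
force: [-1.8, -0.1, 0.5]
gripper_width: 0.5
gripper_force: 0.9
```

Request:
{"fn": "step_arm", "kwargs": {"linear": [[0.004,0,0],[0.006,0,0],[0.006,0,0]], "turn": [0,0,0]}}

```text
time_s: 13.75
ee_pos: [517.5, 60.9, 55.7]
ee_rot: [180.0, -0.0, 11.9]
force: [-1.7, -0.1, 0.4]
gripper_width: 0.1
gripper_force: 1.0
```

Request:
{"fn": "step_arm", "kwargs": {"linear": [[0.003,0,0],[0.006,0,0],[0.009,0,0],[0.009,0,0]], "turn": [0,0,0,0]}}

```text
time_s: 14.25
ee_pos: [517.4, 60.9, 55.4]
ee_rot: [-180.0, 0.3, 11.9]
force: [-8.2, -3.0, 4.9]
gripper_width: 0.7
gripper_force: 4.4
```

Request:
{"fn": "step_arm", "kwargs": {"linear": [[0.003,0,0],[0.006,0,0],[0.006,0,0]], "turn": [0,0,0]}}

```text
time_s: 14.62
ee_pos: [517.2, 60.9, 55.2]
ee_rot: [-180.0, 0.6, 11.9]
force: [-12.5, -3.8, 7.4]
gripper_width: 0.4
gripper_force: 6.5
```

Request:
{"fn": "step_arm", "kwargs": {"linear": [[-0.05,0,0],[-0.15,0,0],[-0.25,0,0],[-0.26,-0.08,-0.05],[-0.26,-0.16,-0.1],[-0.26,-0.21,-0.2],[-0.26,-0.21,-0.3],[-0.26,-0.21,-0.4],[-0.26,-0.21,-0.4]], "turn": [0,0,0,0,0,0,0,0,0]}}

```text
time_s: 15.75
ee_pos: [434.8, 107.9, 178.0]
ee_rot: [-180.0, -0.5, 11.9]
force: [-0.2, -0.1, -1.0]
gripper_width: 0.1
gripper_force: 0.0
```

```bash
cat > fins.py <<'E'
import sys
from h import *
def run(name):
    s,f=pickle.load(open(name+".pkl","rb"));E=toolT(s)@f["tool_from_camera"];g=cv2.cvtColor(f["color"],cv2.COLOR_BGR2GRAY)
    th=cv2.morphologyEx(g,cv2.MORPH_TOPHAT,np.ones((9,9)))
    a=np.radians(11.8);M=np.array([[np.cos(a),np.sin(a)],[-np.sin(a),np.cos(a)]]);o=np.array([588.8,113.6])
    n,l,st,c=cv2.connectedComponentsWithStats((th[:255]>22).astype(np.uint8))
    for i in range(1,n):
        w,h,ar=st[i,2:5]
        if 11<w<60 and 2<h<14 and w>2*h and ar>.55*w*h and g[max(st[i,1]-4,0),int(c[i,0])]<110:
            r=[(M@(ray(f,E,c[i],z)-o)).round(1).tolist() for z in(106,81)];print(c[i].round(),w,h,"z106",r[0],"z81",r[1])
run(sys.argv[1])
E
python3 q.py w7; python3 fins.py w7
```

```text
15.75 tcp rack [-152.   26.] 178.0 [-179.99   -0.45   11.89] F [-0.3 -0.1] -1.0
[247.   1.] 28 4 z106 [0.6, 67.5] z81 [9.6, 72.0]
[366.  12.] 25 7 z106 [-4.7, -2.6] z81 [3.7, -5.7]
[423.  17.] 28 7 z106 [-7.2, -36.9] z81 [1.0, -43.7]
[474.  19.] 29 7 z106 [-8.2, -66.9] z81 [-0.1, -76.9]
[248.  23.] 28 7 z106 [-10.8, 67.5] z81 [-3.1, 72.0]
[365.  32.] 25 7 z106 [-15.5, -2.5] z81 [-8.3, -5.5]
[318.  40.] 28 8 z106 [-20.1, 25.7] z81 [-13.4, 25.7]
[422.  39.] 27 7 z106 [-19.4, -37.0] z81 [-12.5, -43.8]
[472.  41.] 28 7 z106 [-20.1, -67.0] z81 [-13.4, -77.0]
[249.  45.] 27 6 z106 [-22.8, 67.4] z81 [-16.4, 71.9]
[363.  52.] 24 7 z106 [-26.2, -1.7] z81 [-20.2, -4.8]
[27. 64.] 26 9 z106 [-33.2, 203.2] z81 [-27.8, 222.3]
[316.  62.] 28 7 z106 [-32.0, 26.5] z81 [-26.5, 26.5]
[420.  61.] 27 7 z106 [-31.1, -36.5] z81 [-25.5, -43.3]
[470.  63.] 27 6 z106 [-32.0, -67.3] z81 [-26.6, -77.4]
[250.  67.] 27 6 z106 [-34.6, 67.2] z81 [-29.5, 71.6]
[362.  71.] 24 6 z106 [-37.1, -1.3] z81 [-32.2, -4.2]
[419.  82.] 27 7 z106 [-43.2, -36.9] z81 [-39.0, -43.7]
[316.  83.] 26 7 z106 [-43.9, 27.0] z81 [-39.8, 27.1]
[468.  84.] 27 7 z106 [-44.0, -67.2] z81 [-39.8, -77.3]
[251.  88.] 26 6 z106 [-46.7, 67.0] z81 [-42.9, 71.4]
[360.  90.] 24 6 z106 [-47.9, -0.9] z81 [-44.2, -3.8]
[314. 104.] 26 7 z106 [-56.0, 27.7] z81 [-53.1, 27.9]
[314. 124.] 26 7 z106 [-67.9, 28.3] z81 [-66.3, 28.5]
[313. 143.] 25 6 z106 [-79.9, 28.5] z81 [-79.6, 28.7]
```

Request:
{"fn": "step_arm", "kwargs": {"linear": [[0,-0.008,0.1],[0,-0.008,0.22],[0,-0.008,0.34],[0,-0.008,0.4],[0,-0.008,0.407],[0.06,-0.008,0.407],[0.1,-0.008,0.407]], "turn": [0,0,0,0,0,0,0]}}

```text
time_s: 16.68
ee_pos: [462.5, 116.1, 54.0]
ee_rot: [180.0, -0.1, 11.9]
force: [-0.4, 0.9, 0.3]
gripper_width: 0.0
gripper_force: 0.0
```

Request:
{"fn": "step_arm", "kwargs": {"linear": [[0.02,0,0],[0.04,0,0],[0.06,0,0],[0.08,0,0],[0.1,0,0],[0.115,0,0],[0.128,0,0],[0.136,0,0],[0.136,0,0]], "turn": [0,0,0,0,0,0,0,0,0]}}

```text
time_s: 17.8
ee_pos: [501.8, 124.4, 53.7]
ee_rot: [180.0, -0.1, 11.9]
force: [1.2, 0.2, -0.3]
gripper_width: 0.4
gripper_force: 0.0
```

```bash
python3 q.py
```

```text
17.8 tcp rack [-82.9  28.4] 53.7 [ 1.800e+02 -5.000e-02  1.189e+01] F [ 1.2 -0.1] -0.3
```

Request:
{"fn": "step_arm", "kwargs": {"linear": [[0.004,0,0],[0.007,0,0],[0.01,0,0],[0.014,0,0],[0.014,0,0]], "turn": [0,0,0,0,0]}}

```text
time_s: 18.48
ee_pos: [503.4, 124.7, 53.3]
ee_rot: [180.0, 0.3, 11.9]
force: [-6.0, -0.3, 3.6]
gripper_width: 0.7
gripper_force: 3.1
```

Request:
{"fn": "step_arm", "kwargs": {"linear": [[-0.05,0,0],[-0.08,-0.05,0],[-0.08,-0.1,0],[-0.08,-0.127,0],[-0.04,-0.127,0],[-0.02,-0.127,0],[-0.01,-0.127,0],[0,-0.127,0],[0,-0.127,0]], "turn": [0,0,0,0,0,0,0,0,0]}}

```text
time_s: 19.6
ee_pos: [495.3, 161.6, 53.1]
ee_rot: [180.0, 0.3, 11.9]
force: [-5.6, -0.3, 3.2]
gripper_width: 0.3
gripper_force: 2.7
```

```bash
python3 q.py
```

```text
19.6 tcp rack [-81.7  66.1] 53.1 [179.98   0.32  11.86] F [-5.6  0.8] 3.2
```

Request:
{"fn": "step_arm", "kwargs": {"linear": [[-0.05,0,0],[-0.08,0.06,0],[-0.08,0.14,0],[-0.08,0.2,0],[-0.08,0.235,0],[-0.04,0.235,0],[-0.02,0.235,0],[-0.01,0.235,0],[0,0.235,0],[0,0.235,0]], "turn": [0,0,0,0,0,0,0,0,0,0]}}

```text
time_s: 20.9
ee_pos: [509.3, 93.4, 53.0]
ee_rot: [-180.0, 0.4, 11.9]
force: [-5.9, -0.9, 3.0]
gripper_width: 0.4
gripper_force: 2.8
```

Request:
{"fn": "step_arm", "kwargs": {"linear": [[-0.05,0,0],[-0.08,0.06,0],[-0.08,0.14,0],[-0.08,0.19,0],[-0.08,0.208,0],[-0.04,0.208,0],[-0.02,0.208,0],[-0.01,0.208,0],[0,0.208,0],[0,0.208,0]], "turn": [0,0,0,0,0,0,0,0,0,0]}}

```text
time_s: 22.15
ee_pos: [523.5, 32.6, 53.2]
ee_rot: [-180.0, 0.2, 11.9]
force: [-3.7, 0.2, 1.8]
gripper_width: 0.4
gripper_force: 2.0
```

Request:
{"fn": "step_arm", "kwargs": {"linear": [[-0.06,0,0],[-0.16,-0.05,-0.03],[-0.25,-0.15,-0.1],[-0.26,-0.25,-0.2],[-0.26,-0.31,-0.3],[-0.26,-0.31,-0.4],[-0.26,-0.31,-0.41],[-0.26,-0.31,-0.41]], "turn": [0,0,0,0,0,0,0,0]}}

```text
time_s: 23.15
ee_pos: [429.3, 107.2, 176.0]
ee_rot: [180.0, 0.0, 11.9]
force: [-0.6, 0.5, -0.3]
gripper_width: 0.8
gripper_force: 0.0
```

```bash
python3 q.py w8; python3 fins.py w8
```

```text
23.15 tcp rack [-157.4   26.4] 176.0 [1.800e+02 1.000e-02 1.187e+01] F [-0.5  0.6] -0.3
[312.   4.] 28 7 z106 [-7.8, 29.7] z81 [0.8, 30.0]
[368.   1.] 25 3 z106 [-6.1, -3.0] z81 [2.7, -6.3]
[247.   5.] 29 6 z106 [-8.2, 67.1] z81 [0.4, 71.5]
[366.  20.] 24 8 z106 [-15.9, -2.1] z81 [-8.1, -5.2]
[424.  26.] 28 7 z106 [-19.1, -36.6] z81 [-11.7, -43.5]
[477.  25.] 28 7 z106 [-18.8, -67.3] z81 [-11.4, -77.5]
[248.  27.] 27 6 z106 [-20.1, 67.1] z81 [-12.8, 71.5]
[312.  27.] 28 7 z106 [-19.8, 29.7] z81 [-12.5, 30.1]
[364.  40.] 25 7 z106 [-26.6, -1.6] z81 [-20.0, -4.7]
[474.  48.] 28 7 z106 [-30.7, -67.1] z81 [-24.6, -77.3]
[250.  50.] 27 6 z106 [-32.0, 66.7] z81 [-26.0, 71.1]
[311.  49.] 28 6 z106 [-31.8, 29.9] z81 [-25.8, 30.2]
[424.  48.] 28 6 z106 [-31.1, -37.0] z81 [-25.1, -44.0]
[23. 53.] 23 8 z106 [-34.2, 202.6] z81 [-28.5, 221.8]
[363.  60.] 24 7 z106 [-37.4, -0.9] z81 [-32.0, -4.0]
[422.  70.] 27 7 z106 [-43.2, -37.1] z81 [-38.4, -44.1]
[472.  70.] 27 6 z106 [-42.6, -67.4] z81 [-37.8, -77.6]
[250.  71.] 27 6 z106 [-43.9, 66.9] z81 [-39.2, 71.3]
[311.  71.] 27 6 z106 [-43.9, 29.9] z81 [-39.2, 30.2]
[362.  79.] 24 6 z106 [-48.2, -0.8] z81 [-44.0, -3.8]
[412. 109.] 32 4 z106 [-65.0, -32.5] z81 [-62.6, -38.9]
[448. 109.] 16 4 z106 [-65.0, -55.0] z81 [-62.6, -63.9]
[312. 109.] 26 4 z106 [-65.3, 29.5] z81 [-63.0, 29.8]
```

```bash
python3 -c "
from workcell import env
print(env.job_done())"
```

```text
the job is handed in; nothing more can be done
None
```

I handed the job in at about 23 s. The last camera check had the drive beside the low unit (about 33 mm between centres), all five units home with fronts flush to about 1.3 mm, and the arm touching nothing; I don't have the judge's verdict.

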